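# Set up the slide draining rail

## Task

Lay the loose steel rail across the draining stand so that it sits fully down in both forks, then hook the slide rack onto the rail on the open side beside the splash guard and slide it along until it hangs between the guard panels, centred on their pointers. Keep the rack upright all the while so that no slides fall out, leave it hanging freely from the rail, and leave the other things on the bench where they are.

Things in the scene. Friction and masses are not known exactly. Their poses are not given: they have to be found in the camera images.
- stand: Fixed draining stand: grey plate 130 (x) x 360 (y) x 10 mm; at y = -142 and +142 mm an aluminium post, 40 (x) x 12 mm, ending in an upward-open fork: slot 16 mm wide along x, floor 165 mm above the bench, straight for 16 mm, then flaring; tops at 197 mm. Origin: centre of the plate's underside, on the bench; y from post to post, z up; -x faces the robot roughly.
- rail: Loose rail lying on the bench, 0.3 to 0.45 kg: 12 mm square steel bar along its y, 328 mm long, with a 20 mm square, 12 mm long cap at each end (304 mm between caps; the caps go outside the forks). Origin: mid-length, underside of the caps; the bar spans 4 to 16 mm above it. Seated, the bar spans 165 to 177 mm above the bench. Symmetric: either way round.
- rack: Loose steel slide rack, 0.17 to 0.28 kg, swinging in the fingers if gripped lightly or moved fast, standing on the bench: basket 84 (x) x 50 (y) x 37 mm with glass slides, a C-shaped hook above it (see rack_hook) and a grip block on top (see rack_grip). Origin: centre of the basket's underside, z up. Hanging on the seated rail its underside is 75 mm above the bench.
- rack_hook (a point): Middle of the underside of the hook's top plate, 102 mm above the rack's origin; axes as the rack. Stem at x = -17 to -11 mm, lip at x = +11 to +17 mm reaching 18 mm down; 24 mm long along y. The mouth, 47 mm high between lip end and basket top, faces +x: the rail enters sideways through it, parallel to y, then the rack is lowered.
- rack_grip (a point): Centre of the rack's grey grip block, 12 (x) x 30 (y) x 40 mm, 130 mm above the rack's origin and directly above it; axes as the rack.
- guard: Fixed splash guard on either half of the stand, axes parallel to the stand's: two clear upright panels in aluminium frames, 110 mm long along y, inner faces at x = -54 and +54 mm, outer at 60, tops 140 mm above the bench, ends open; they stop the rack from reaching the rail sideways there. Origin: centre of its underside, 10 mm above the bench.
- mark (a point): The mark: midway between the two small dark steel pointers that stand in the middle of the guard panels' top edges, 150 mm above the bench, directly over the guard's origin.
- drip_tray: Fixed low white tray, 112 x 110 x 16 mm, on the other half of the stand's plate; over it the rail is open from the sides. Origin: centre of its underside, 10 mm above the bench.
- reagent_bottle: amber glass bottle with black cap, 48 mm across, 105 mm tall; loose bystander. Origin: centre of its underside.
- petri_dish: white shallow dish, 90 mm across, 16 mm tall; loose bystander. Origin: centre of its underside.
- slide_box: closed blue slide box, 100 x 85 x 32 mm; loose bystander. Origin: centre of its underside.
- beaker: glass beaker, 64 mm across, 75 mm tall; loose bystander. Origin: centre of its underside.
- lens_case: black round objective case, 38 mm across, 46 mm tall; loose bystander. Origin: centre of its underside.
- mouse: black computer mouse, 100 x 58 x 33 mm; loose bystander. Origin: centre of its underside.
Mind the look-alikes: they are no part of the job. Of the things that look like the rack, the smaller one is meant.

How it is judged:
By the outcome, as a careful person would: the job done as asked, in the order asked, and still so for the second after the job is handed in, with the robot touching nothing.
It also fails if it takes over 64 s, if anything falls off the work surface, if the arm or the gripper's body presses on something with over 40 N, if the wrist force passes 120 N, or if a joint passes its speed limit or range.

## Robot

A 6-joint arm with a two-finger parallel gripper is mounted at the origin on the work surface. World frame = base frame: x ahead of the robot, y to its left, z up, the work surface at z = 0. Lengths are in mm, angles in rad, forces in N, time in s.
With the tool pointing down it reaches from about 200 to 875 mm from the base axis. Payload 3.4 kg.
Tool frame: the origin (TCP) lies midway between the tips of the shut fingers; the grasp point (between the pads) lies 19 mm behind it (arm.grip_depth is the distance from the TCP to the grasp point, in mm); z points along the fingers, y is the direction in which the jaws open and shut (so a half turn about z gives the same grasp; the last joint's range is limited). The gripper opens to 94 mm and grips with 3 to 60 N. Pads are 16 mm wide; open, the fingers measure 119 mm over their backs; the gripper's body (75 mm by 177 mm) begins 78 mm behind the grasp point.
Start: joints at [1.054, 0.276, 1.505, -0, 1.361, -0.121], TCP at [221.71, 530.575, 205.493] pointing down, gripper open.
Joint ranges: [-2.89, 2.89], [-0.75, 2.08], [0.22, 2.7], [-1.18, 4.32], [0.11, 2.71], [-2.7, 2.7]. Speed limits (rad/s): [2.57, 2.57, 3.14, 3.14, 3.14, 3.14].

## Interface

Orientations are given as a rotation vector (axis times angle).
In Python, from station import arm, snapshot gives the robot as it stands.
- The arm moves only by the tool carry_out, never from a script. Its argument "rows" is a list that holds one entry, the list of rows, each a list of 5 numbers: the shift along the tool's x, y, z in m, then the turn about the tool's z in rad, then the opening, from -1 (shut) to 1 (fully open). In form: [[[tx, ty, tz, roll, hand], ...]]. A call has 1 to 12 rows; each row shifts and turns the commanded pose from where the row before left it, along the tool's axes as they then stand; what a row does not reach is not made up. A row lasts 1/10 s, in which the tool goes at most 50 mm and 8.59 degrees, less where a joint would pass 70% of its speed; a pose out of reach is approached as far as the arm can. A call is refused whole if a number of a shift passes 0.05 or a number of a turn 0.15, either way. A call with a gripper value outside its range is refused whole. The fingers move at their own pace and stop on an object; "squeeze" is the grip in N (left out, the last holds). Time passes only in rows, so rows that do not move let the fingers close. It gives the time, the measured TCP pose, the force and the opening at its end, in the units of the state.
- arm.get_obs(): the state, without advancing time (a new reading comes with each control period).
- snapshot(name): name is "side" or "top"; returns a dict with "color" (420x560x3 uint8, red, green, blue), "mtx" (3x3 intrinsics, pixels), "position" and "orientation" of the camera in the world. Camera axes: x right, y down, z forward; pixel columns grow to the right and rows downward; lengths in mm; the calibration is good to about 2 mm. A picture is of the moment at which its call begins. There is no depth.
- arm.close_job(): hands the job in, once; it reports no verdict.
The state is a dict: "time_s": time; "qpos": joint angles; "joint_vel": joint speeds; "joint_efforts": joint torques, N m; "eef_pos": TCP position; "tcp_rot": TCP orientation; "contact_force": force on the tool from outside, world axes, zero at the start; "moment": the same for the moment, N m; "width": opening from 0.0 (shut) to 1.0 (fully open).
Only numpy, scipy, OpenCV 4.12 (cv2) and the standard library are available. Lean on these libraries where they do the work, as an engineer would, in place of code of your own. Each camera call takes 0.05 s, during which the arm holds its last target. There are 200 camera calls.

## Working session

There is one attempt and no reset: what is moved stays moved. The work goes in short steps, Python scripts to look and compute and a tool call to move; the robot and the scene stay as the last step left them, time stands still between calls to the robot, and variables do not carry over. Pictures are saved under pics/ and viewed, about 8 in all and at most 12, crops included, and the job is handed in when it is done.

Besides the shell and the picture viewer there is one more tool, called as name([rows], argument=value, ...), one row to a line, values as JSON. carry_out: Moves the arm, as the interface text tells. Its arguments: {"type":"object","properties":{"rows":{"type":"array"},"squeeze":{"type":"number"}},"required":["rows"]}

```bash
mkdir -p pics; ls
cat > h.py <<'E'
import numpy as np, cv2
from station import arm, snapshot
from scipy.spatial.transform import Rotation as R
def save(n,f):
    s=snapshot(n); cv2.imwrite(f'pics/{f}.png',s['color'][:,:,::-1]); np.savez(f'pics/{f}.npz',**s); return s
def load(f): return dict(np.load(f'pics/{f}.npz'))
def rot(s):
    o=np.array(s['orientation'],float); return o if o.shape==(3,3) else R.from_rotvec(o).as_matrix()
def ray(s,u,v):
    d=rot(s)@np.linalg.inv(s['mtx'])@np.array([u,v,1.]); return np.array(s['position'],float),d
def at(s,u,v,z):
    p,d=ray(s,u,v); return p+d*(z-p[2])/d[2]
def proj(s,P):
    c=rot(s).T@(np.array(P,float)-s['position']); q=s['mtx']@c; return q[:2]/q[2]
E
python3 - <<'E'
from h import *
for n in('top','side'):
    s=save(n,n+'0'); print(n,s['mtx'].tolist(),s['position'],s['orientation'])
print(arm.get_obs(),arm.grip_depth)
E
```

```text
pics
top [[384.04363729265003, 0.0, 282.2891129950766], [0.0, 384.04363729265003, 213.83059759220816], [0.0, 0.0, 1.0]] [ 465.5510498   -46.67397127 1221.1421457 ] [-2.1973476   2.20990821 -0.08070938]
side [[403.46864066456186, 0.0, 281.0428903733399], [0.0, 403.46864066456186, 210.03456429959036], [0.0, 0.0, 1.0]] [296.08563966 538.160076   744.87226414] [-0.55715254  2.70236033 -1.12710922]
{'time_s': 0.1, 'qpos': array([ 1.05396781e+00,  2.76540180e-01,  1.50598592e+00, -3.09283952e-05,
        1.36073828e+00, -1.20986012e-01]), 'joint_vel': array([-0.00055089, -0.00058679, -0.00122862,  0.00022571,  0.00096558,
       -0.00090742]), 'joint_efforts': array([ 1.64323697e-03, -4.05456376e+01, -2.37779313e+01,  7.03561795e-02,
        2.99091660e-02, -2.87053649e-05]), 'eef_pos': array([221.46288269, 530.07995833, 204.69467543]), 'tcp_rot': array([-6.17628781e-01, -3.07977601e+00,  2.50804264e-03]), 'contact_force': array([0.8412594 , 0.09429658, 0.51946399]), 'moment': array([0.10151613, 0.00319462, 0.03952327]), 'width': 0.9992499710842903} 18.8
```

View pics/top0.png

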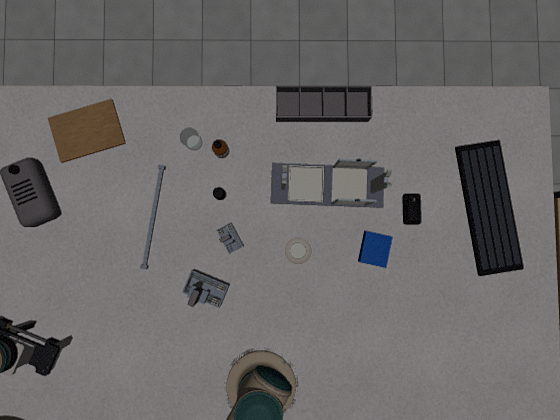

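View pics/side0.png

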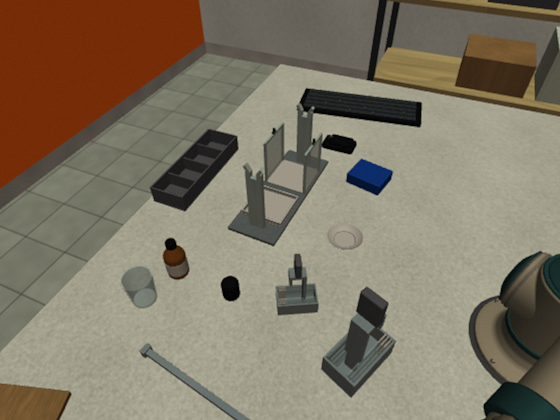

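The top view (up = +x, right = -y) shows the rail from (162,168) to (144,267) and the stand plate at (271–384, 163–208). The guard is on the right half (-y) and the tray on the left. Two things could be taken for the rack: the small one at top (231,238) / side (297,290), and the big one at top (205,287) / side (360,345). I choose the smaller one and check it in a close crop.

Run:
```python
from h import *
a=cv2.imread('pics/top0.png'); b=cv2.imread('pics/side0.png')
c1=cv2.resize(a[145:275,135:235],None,fx=4.5,fy=4.5,interpolation=3)[:, :]
c2=cv2.resize(b[245:325,265:330],None,fx=4.5,fy=4.5,interpolation=3)
c3=cv2.resize(a[150:216,262:396],None,fx=5.5,fy=5.5,interpolation=3)
o=np.zeros((600,800,3),np.uint8)
c1=a[215:260,205:255];c1=cv2.resize(c1,None,fx=5,fy=5,interpolation=3)
c2=b[248:320,265:330];c2=cv2.resize(c2,None,fx=5*.62,fy=5*.62,interpolation=3)
c4=a[158:178,150:175];c4=cv2.resize(c4,None,fx=5,fy=5,interpolation=3)
c5=a[255:275,135:160];c5=cv2.resize(c5,None,fx=5,fy=5,interpolation=3)
def put(c,y,x): o[y:y+c.shape[0],x:x+c.shape[1]]=c
put(c3,0,0);put(c1,370,0);put(c2,370,260);put(c4,370,480);put(c5,480,480)
cv2.imwrite('pics/crop1.png',o)
```

```text
(no output)
```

View pics/crop1.png

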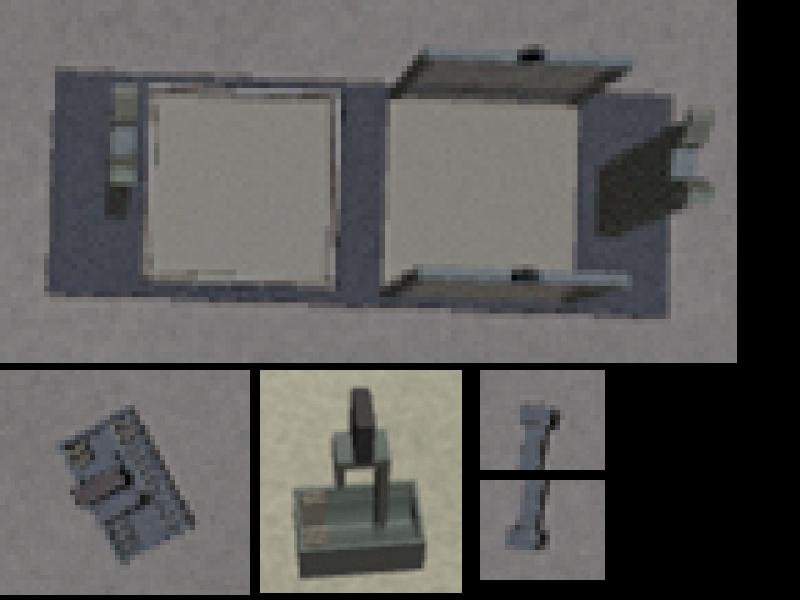

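The small rack's stem is on the right (robot side) in the side view, with the mouth facing image left. Next I work out positions from these pixels.

```bash
cat >> h.py <<'E'
def tri(s1,p1,s2,p2):
    a,d=ray(s1,*p1); b,e=ray(s2,*p2)
    t=np.linalg.lstsq(np.c_[d,-e],b-a,rcond=None)[0]; x,y=a+d*t[0],b+e*t[1]
    return (x+y)/2,np.linalg.norm(x-y)
E
python3 - <<'E'
from h import *
np.set_printoptions(precision=1,suppress=True)
s=load('top0'); b=load('side0')
def c(X,Y,ox,oy,u,v,f): return (u+(X-ox+.5)/f-.5, v+(Y-oy+.5)/f-.5)
P=np.array([at(s,*c(X,Y,0,0,262,150,5.5),10)[:2] for X,Y in[(55,70),(668,95),(668,318),(48,293)]])
print('plate',P,P.mean(0),[np.linalg.norm(P[i]-P[i-1]) for i in range(4)])
for X,Y in[(124,140),(685,163)]: print('slot',at(s,*c(X,Y,0,0,262,150,5.5),165)[:2])
m=[at(s,*c(X,Y,0,0,262,150,5.5),150)[:2] for X,Y in[(531,54),(524,275)]]; print('pointers',m,np.mean(m,0))
# rail by colour: line through bluish pixels
im=s['color'].astype(int); M=(im[:,:,2]-im[:,:,0]>8)
M[:, :138]=0;M[:,170:]=0;M[:160]=0;M[275:]=0
v,u=np.nonzero(M); W=np.array([at(s,x,y,12)[:2] for x,y in zip(u,v)]); 
# largest component
n,l,st,ce=cv2.connectedComponentsWithStats(M.astype(np.uint8)); k=1+st[1:,4].argmax()
v,u=np.nonzero(l==k); W=np.array([at(s,x,y,14)[:2] for x,y in zip(u,v)])
mn=W.mean(0); d=np.linalg.svd(W-mn)[2][0]; t=(W-mn)@d; print('rail n',len(u),mn,d,t.min(),t.max(), mn+d*(t.min()+t.max())/2)
for q in[(537,415,480,370,150,158,5),(527,537,480,480,135,255,5)]: print('cap',at(s,*c(*q),18)[:2])
Q=np.array([at(s,*c(X,Y,0,370,205,215,5),37)[:2] for X,Y in[(62,443),(130,408),(195,525),(125,562)]])
print('basket',Q,Q.mean(0),[np.linalg.norm(Q[i]-Q[i-1]) for i in range(4)])
# grip block top, top view (102,487)?, side (362,395)
print('grip top view z150',at(s,*c(102,487,0,370,205,215,5),150)[:2])
for X,Y in[(360,460),(383,500),(340,480)]: print('side',c(X,Y,260,370,265,248,3.1))
E
```

```text
plate [[ 694.8  -37.6]
 [ 679.2 -393.6]
 [ 549.3 -390.9]
 [ 565.5  -32.9]] [ 622.2 -213.7] [np.float64(129.38401366398074), np.float64(356.36703337914656), np.float64(129.9079242378108), np.float64(358.3760205101948)]
slot [629.8 -73.3]
slot [ 617.2 -357.1]
pointers [array([ 676. , -283.1]), array([ 562. , -277.6])] [ 619.  -280.4]
rail n 362 [524.8 336.3] [-1.   0.2] -164.05947531323125 162.28064355499566 [525.7 336.1]
cap [680.6 309.5]
cap [370.7 358.5]
basket [[482.9 130.8]
 [504.2  89.2]
 [432.1  49.3]
 [409.8  92.2]] [457.2  90.4] [np.float64(82.69791556686693), np.float64(46.77006546460457), np.float64(82.3467485030612), np.float64(48.29319005352281)]
grip top view z150 [456.7  91.7]
side (296.9193548387097, 276.69354838709677)
side (304.33870967741933, 289.5967741935484)
side (290.4677419354839, 283.14516129032256)
```

```bash
cat >> h.py <<'E'
def pose():
    o=arm.get_obs(); m=R.from_rotvec(o['tcp_rot']).as_matrix(); return np.array(o['eef_pos']),m,o
def plan(tgt,yaw=None,n=10,hand=None):
    p,m,o=pose(); y0=np.arctan2(m[1,1],m[0,1])
    dy=0 if yaw is None else -((yaw-y0+np.pi)%(2*np.pi)-np.pi)
    step=(np.array(tgt)-p)/n/1000; print('from',p.round(1),'yaw',round(y0,4),'tilt',(m[:,2]+[0,0,1]).round(4),'w',round(o['width'],3),'F',np.round(o['contact_force'],1),'t',o['time_s'])
    for i in range(n):
        print([round(float(v),4) for v in m.T@step]+[round(dy/n,4)])
        m=m@R.from_rotvec([0,0,dy/n]).as_matrix()
E
python3 - <<'E'
from h import *
b=load('side0')
r=R.from_euler('z',.507)
for q in[(-14,0,60),(14,0,90),(0,0,150)]: print(proj(b,r.apply(q)+[457,91,0]).round(1))
s=load('top0');im=s['color'].astype(int)
plan((525.7,336.1,50),1.414,9)
E
```

```text
[304.4 285.2]
[290.8 277.6]
[298.7 257.9]
from [221.5 530.1 204.7] yaw 1.175 tilt [-0.0008 -0.0015  0.    ] w 0.999 F [0.8 0.1 0.5] t 0.1
[-0.0395, -0.0068, 0.0172, np.float64(-0.0266)]
[-0.0393, -0.0079, 0.0172, np.float64(-0.0266)]
[-0.0391, -0.0089, 0.0172, np.float64(-0.0266)]
[-0.0388, -0.0099, 0.0172, np.float64(-0.0266)]
[-0.0386, -0.011, 0.0172, np.float64(-0.0266)]
[-0.0383, -0.012, 0.0172, np.float64(-0.0266)]
[-0.0379, -0.013, 0.0172, np.float64(-0.0266)]
[-0.0376, -0.014, 0.0172, np.float64(-0.0266)]
[-0.0372, -0.015, 0.0172, np.float64(-0.0266)]
```

Projections match the image: the stem at (304,285) and the lip at (291,278), so the rack's yaw is 0.507. Moving over the rail.

carry_out([
  [[-0.0395,-0.007,0.017,-0.0266,0.2],[-0.0395,-0.008,0.017,-0.0266,0.2],[-0.039,-0.009,0.017,-0.0266,0.2],[-0.039,-0.01,0.017,-0.0266,0.2],[-0.0385,-0.011,0.017,-0.0266,0.2],[-0.038,-0.012,0.017,-0.0266,0.2],[-0.038,-0.013,0.017,-0.0266,0.2],[-0.0375,-0.014,0.017,-0.0266,0.2],[-0.037,-0.015,0.017,-0.0266,0.2],[0,0,0,0,0.2],[0,0,0,0,0.2]],
], squeeze=50)

```text
time_s: 1.2
eef_pos: [525.5, 335.6, 51.4]
tcp_rot: [-0.249, -3.129, 0.001]
contact_force: [-1.4, 0.5, 0.6]
width: 0.601
```

Run:
```python
from h import *
plan((525.7,336.1,3),1.414,4)
s=save('side','side1')
# predicted rail axis points in side view
for t in(-158,0,158): print(proj(s,[525.7+t*.988,336.1-t*.156,10]).round(1))
c=cv2.resize(s['color'][300:420,120:420,::-1],None,fx=2.6,fy=2.6,interpolation=3); cv2.imwrite('pics/c2.png',c)
```

```text
from [525.5 335.6  51.4] yaw 1.4121 tilt [-0.0025 -0.0006  0.    ] w 0.601 F [-1.4  0.5  0.6] t 1.2
[-0.0001, 0.0001, 0.0121, np.float64(-0.0005)]
[-0.0001, 0.0001, 0.0121, np.float64(-0.0005)]
[-0.0001, 0.0001, 0.0121, np.float64(-0.0005)]
[-0.0001, 0.0001, 0.0121, np.float64(-0.0005)]
[285.2 449.6]
[209.4 395.8]
[145.5 350.5]
```

View pics/c2.png

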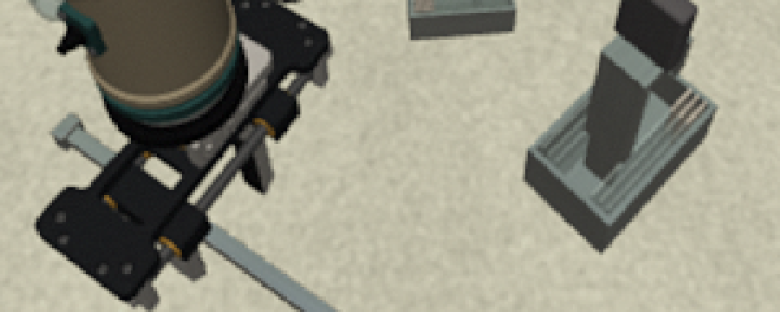

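The rail cap at crop (68,132), i.e. side pixel (146,351), matches the prediction, and the fingers straddle the rail. Going down and gripping.

carry_out([
  [[0,0,0.015,0,0.2],[0,0,0.015,0,0.2],[0,0,0.01,0,0.2],[0,0,0.008,0,0.2],[0,0,0,0,0.2],[0,0,0,0,-1],[0,0,0,0,-1],[0,0,0,0,-1],[0,0,0,0,-1],[0,0,0,0,-1]],
], squeeze=50)

```text
time_s: 2.25
eef_pos: [525.9, 336.5, 4.7]
tcp_rot: [0.246, 3.132, 0.0]
contact_force: [-0.2, 0.4, -0.2]
width: 0.213
```

carry_out([
  [[0,0,0,0,-1],[0,0,0,0,-1],[0,0,-0.01,0,-1],[0,0,-0.03,0,-1],[0,0,-0.04,0,-1],[0,0,-0.04,0,-1],[0,0,-0.04,0,-1],[0,0,-0.04,0,-1],[0,0,-0.04,0,-1],[0,0,-0.02,0,-1],[0,0,0,0,-1]],
])

```text
time_s: 3.35
eef_pos: [527.0, 337.1, 268.3]
tcp_rot: [0.245, 3.126, 0.006]
contact_force: [0.5, 0.5, -3.4]
width: 0.119
```

Run:
```python
from h import *
plan((623,-214.5,262),-0.044,22)
```

```text
from [527.  337.1 268.3] yaw 1.4145 tilt [0.0062 0.0032 0.    ] w 0.119 F [ 0.5  0.5 -3.4] t 3.35
[-0.0082, -0.0241, 0.0002, np.float64(0.0663)]
[-0.0098, -0.0235, 0.0002, np.float64(0.0663)]
[-0.0113, -0.0228, 0.0002, np.float64(0.0663)]
[-0.0128, -0.022, 0.0002, np.float64(0.0663)]
[-0.0142, -0.0211, 0.0002, np.float64(0.0663)]
[-0.0156, -0.0201, 0.0002, np.float64(0.0663)]
[-0.0169, -0.019, 0.0002, np.float64(0.0663)]
[-0.0181, -0.0179, 0.0002, np.float64(0.0663)]
[-0.0193, -0.0166, 0.0002, np.float64(0.0663)]
[-0.0203, -0.0153, 0.0002, np.float64(0.0663)]
[-0.0213, -0.0139, 0.0002, np.float64(0.0663)]
[-0.0222, -0.0125, 0.0002, np.float64(0.0663)]
[-0.023, -0.011, 0.0002, np.float64(0.0663)]
[-0.0236, -0.0094, 0.0002, np.float64(0.0663)]
[-0.0242, -0.0079, 0.0002, np.float64(0.0663)]
[-0.0247, -0.0062, 0.0002, np.float64(0.0663)]
[-0.025, -0.0046, 0.0002, np.float64(0.0663)]
[-0.0253, -0.0029, 0.0002, np.float64(0.0663)]
[-0.0254, -0.0012, 0.0002, np.float64(0.0663)]
[-0.0254, 0.0004, 0.0002, np.float64(0.0663)]
[-0.0254, 0.0021, 0.0002, np.float64(0.0663)]
[-0.0252, 0.0038, 0.0002, np.float64(0.0663)]
```

Gripped: the width of 11 mm is the bar and the weight is about 3.9 N. Carrying it over.

carry_out([
  [[-0.008,-0.024,0,0.0663,-1],[-0.01,-0.0235,0,0.0663,-1],[-0.0115,-0.023,0,0.0663,-1],[-0.013,-0.022,0,0.0663,-1],[-0.014,-0.021,0,0.0663,-1],[-0.0155,-0.02,0,0.0663,-1],[-0.017,-0.019,0,0.0663,-1],[-0.018,-0.018,0,0.0663,-1],[-0.0195,-0.0165,0,0.0663,-1],[-0.0205,-0.0155,0,0.0663,-1],[-0.0215,-0.014,0,0.0663,-1]],
])

```text
time_s: 4.45
eef_pos: [572.6, 59.2, 262.0]
tcp_rot: [-1.348, -2.833, 0.003]
contact_force: [0.3, -0.5, -3.2]
width: 0.123
```

carry_out([
  [[-0.022,-0.0125,0,0.0663,-1],[-0.023,-0.011,0,0.0663,-1],[-0.0235,-0.0095,0,0.0663,-1],[-0.024,-0.008,0,0.0663,-1],[-0.0245,-0.006,0,0.0663,-1],[-0.025,-0.0045,0,0.0663,-1],[-0.0255,-0.003,0,0.0663,-1],[-0.0255,-0.001,0,0.0663,-1],[-0.0255,0.0005,0,0.0663,-1],[-0.0255,0.002,0,0.0663,-1],[-0.025,0.004,0,0.0663,-1],[0,0,0,0,-1]],
])

```text
time_s: 5.65
eef_pos: [621.4, -218.6, 261.1]
tcp_rot: [-2.272, -2.165, 0.005]
contact_force: [-0.4, -0.2, -4.2]
width: 0.121
```

Run:
```python
from h import *
plan((623,-214.5,215),-0.044,3)
save('top','top2');save('side','side2')
a=cv2.imread('pics/top2.png');b=cv2.imread('pics/side2.png')
o=np.zeros((600,800,3),np.uint8)
o[:300,:]=cv2.resize(a[150:225,240:440],None,fx=4,fy=4,interpolation=3)
o[300:600,:]=0
c=cv2.resize(b[70:220,215:365],None,fx=2,fy=2,interpolation=3);o[300:,:300]=c
cv2.imwrite('pics/c3.png',o)
```

```text
from [ 621.4 -218.6  261.1] yaw -0.0483 tilt [-0.0043 -0.0003  0.    ] w 0.121 F [-0.4 -0.2 -4.2] t 5.65
[0.0014, 0.0005, 0.0153, np.float64(-0.0014)]
[0.0014, 0.0005, 0.0153, np.float64(-0.0014)]
[0.0014, 0.0005, 0.0153, np.float64(-0.0014)]
```

View pics/c3.png

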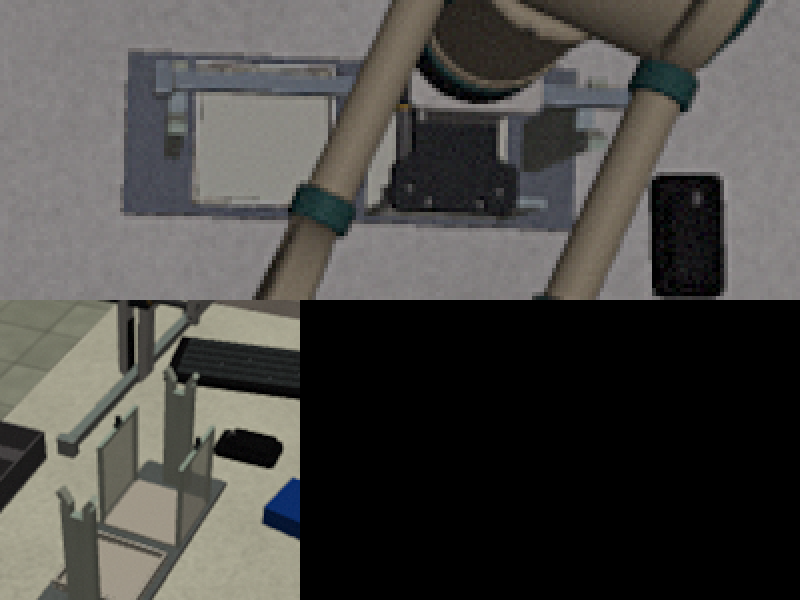

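Run:
```python
from h import *
s=load('top2')
f=lambda X,Y,z:at(s,240+(X+.5)/4-.5,150+(Y+.5)/4-.5,z)[:2].round(1)
print('cap',f(165,75.5,276),'cap outer',f(156,75,276),'bar',f(220,80,272),f(340,87,272),f(600,97,272))
# bar edges by profile
im=s['color'].astype(int)
for u in(290,300,310,320,378,384,390,394):
    col=im[160:185,u]; bl=(col[:,2]-col[:,0]); print(u,[f'{x}' for x in bl],col.sum(1)//3)
```

```text
cap [628.9 -62.5] cap outer [629.2 -56.9] bar [626.7 -96.8] [ 622.1 -171.7] [ 615.3 -334.7]
290 ['-4', '-3', '-5', '0', '13', '1', '-8', '-3', '9', '13', '15', '20', '8', '-11', '-9', '-9', '-8', '-6', '-7', '-8', '-9', '-8', '-6', '-7', '-10'] [129 129 132 102  72 135 105 102 108 102 102 103  64 114 129 125 114 106
 104 107 130 139 138 135 138]
300 ['-2', '-3', '-3', '-5', '9', '0', '-5', '-14', '8', '20', '16', '15', '5', '-7', '-7', '-8', '-6', '-7', '-6', '-8', '-9', '-6', '-8', '-7', '-6'] [130 133 135 102  72  89 110 101  98 103 101 102  68  99 135 140 136 139
 139 135 136 138 137 136 137]
310 ['-3', '-3', '-3', '-3', '4', '14', '0', '-2', '2', '16', '15', '16', '16', '8', '-11', '-9', '-8', '-7', '-8', '-8', '-6', '-9', '-7', '-9', '-6'] [132 130 133 137 104  56 134  99  96 104  99  98 109  72 123 141 137 137
 137 138 136 135 137 136 138]
320 ['0', '-3', '-2', '-5', '-5', '9', '-6', '-10', '-15', '5', '17', '17', '17', '6', '-9', '-8', '-7', '-8', '-7', '-7', '-9', '-7', '-6', '-10', '-8'] [131 128 133 135 107  76 108  84 111 108 100  99 103  55 126 142 141 138
 139 140 139 14
[... 347 characters left out ...]
, '-4', '11', '14', '15', '18', '9', '4', '7', '12', '12', '13', '6', '1', '-1'] [ 54  83 132 135 134 130 132 121 111 107 110 110 105  99 102 108  56  82
  98 104 109 113  84  47  43]
390 ['-4', '-3', '-3', '-1', '-2', '-5', '-2', '-3', '-2', '-1', '-3', '-11', '10', '17', '16', '15', '8', '-5', '-3', '-5', '-3', '-2', '-5', '-4', '-4'] [103 132 134 128 128 129 129 130 133 122 114 100  96  99  99 104  57 113
 134 135 135 134 119  92  95]
394 ['-13', '-9', '0', '-2', '-3', '-2', '-4', '-2', '-1', '-3', '-4', '-6', '11', '19', '17', '16', '8', '-4', '-3', '-4', '-1', '-2', '-9', '-16', '-17'] [ 40  29 119 137 129 126 131 128 128 127 128 117 104  99 103 105  76  96
 130 133 122  98  57  46  60]
```

Run:
```python
from h import *
plan((623.3,-212.3,200),-0.0445,5)
s=load('top2'); print([at(s,u,v,272)[:2].round(1) for u,v in((290,170),(394,174))])
s=load('top0'); im=s['color'].astype(int).sum(2)//3
for u in (283,284,285,286): print(u,im[160:192,u])
for u in (384,385,386,387,388): print(u,im[165:190,u])
```

```text
from [ 621.  -215.1  261.9] yaw -0.0448 tilt [-0.0042  0.0028  0.    ] w 0.121 F [-0.1  0.8 -3.9] t 5.75
[0.0006, 0.0005, 0.0124, np.float64(-0.0001)]
[0.0006, 0.0005, 0.0124, np.float64(-0.0001)]
[0.0006, 0.0005, 0.0124, np.float64(-0.0001)]
[0.0006, 0.0005, 0.0124, np.float64(-0.0001)]
[0.0006, 0.0005, 0.0124, np.float64(-0.0001)]
[array([625.8, -85.3]), array([ 614.9, -345.7])]
283 [119 123 124  89  67  99 113  98  91  90  94  88  64 106 113 110 110 110
  89  72  99 109 118  73  37  50  46  42  46  53  67  73]
284 [123 124 121  86  67  95 111  98  88  90  90  78  64 102 115 110 109 107
  86  75  95 112 116  76  36  40  47  47  48  51  70  75]
285 [122 121 121  94  60  98 110 100  87  90  89  82  63 102 111 111 108 102
  85  74  86 106 115  81  52  54  57  64  67  71  73  70]
286 [120 121 129 102  73  95 105  93  89  87  88  79  66  92  98  98  96  87
  75  74  80  93 100  83  70  72  74  71  67  70  72  73]
384 [123 126 110 104 103 104 108  84  43  36  34  36  81  89  97 102 107  74
  42  36  46  45  40  79 123]
385 [122 126 129 128 126 126 131  80  33  36  50  52 108 118 113 111 115  77
  32  40  55  45  42  97 122]
386 [125 126 124 124 124 109  97  69  47  59  83  69 106 111 111 109 109  79
  49  41  49  54  78 114 125]
387 [123 124 121 123 106  84  63  72  88  90  97  56  97 114 109 103 107  88
  79  74  95  99 103 117 123]
388 [125 122 122 122 116 109 102  91  84  86  92  62 108 116 115 116 120  94
  71  93 109 106 119 121 120]
```

carry_out([
  [[0.0005,0.0005,0.012,0,-1],[0.0005,0.0005,0.012,0,-1],[0.001,0.0005,0.012,0,-1],[0.0005,0.0005,0.012,0,-1],[0.001,0.0005,0.012,0,-1],[0,0,0,0,-1],[0,0,0,0,-1],[0,0,0,0,-1]],
])

```text
time_s: 6.55
eef_pos: [625.3, -212.2, 205.2]
tcp_rot: [2.269, 2.171, 0.001]
contact_force: [0.1, -0.4, -2.6]
width: 0.125
```

Run:
```python
from h import *
plan((623.6,-211.6,186),-0.0445,3)
a=save('top','top3')['color'][:,:,::-1];b=save('side','side3')['color'][:,:,::-1]
o=np.zeros((600,800,3),np.uint8)
o[:250,:]=cv2.resize(a[155:205,260:420],None,fx=5,fy=5,interpolation=3)
c=cv2.resize(b[95:195,220:340],None,fx=3.5,fy=3.5,interpolation=3);o[250:,:420]=c
cv2.imwrite('pics/c4.png',o)
```

```text
from [ 625.3 -212.2  205.2] yaw -0.0443 tilt [ 0.0014 -0.0006  0.    ] w 0.125 F [ 0.1 -0.4 -2.6] t 6.55
[0.0002, -0.0006, 0.0064, np.float64(0.0001)]
[0.0002, -0.0006, 0.0064, np.float64(0.0001)]
[0.0002, -0.0006, 0.0064, np.float64(0.0001)]
```

View pics/c4.png

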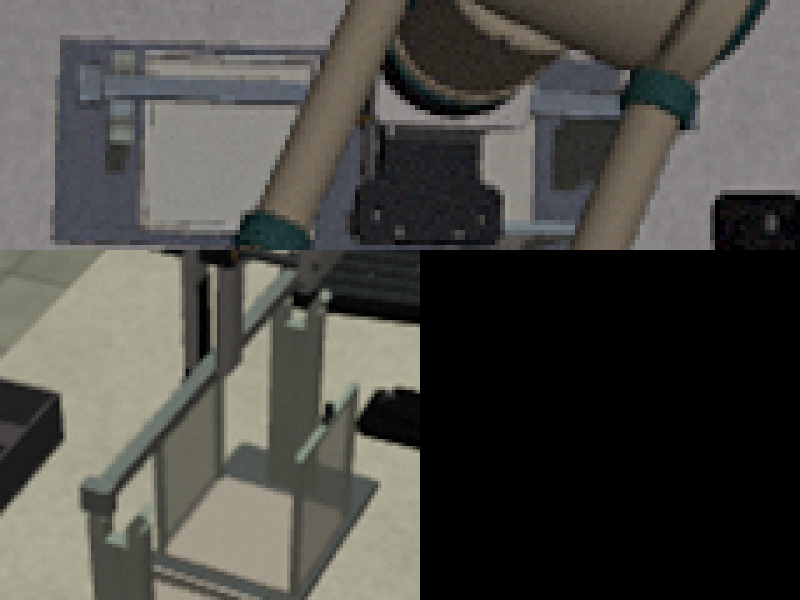

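Run:
```python
from h import *
s=load('top3');im=s['color'].astype(int).sum(2)//3
print('fork mid',at(s,284.5,173.8,197)[:2],'floor',at(s,284.5,175.2,165)[:2])
for u in(290,300,310): print(u,im[165:182,u])
for u in(372,376): print(u,im[168:185,u])
for u,v in((290,172.5),(376,175.8)): print(at(s,u,v,216)[:2])
print('cap in/out',at(s,260+104.5/5-.5,171,218)[:2],at(s,260+78.5/5-.5,171,218)[:2],'post',at(s,260+107/5-.5,171,197)[:2],at(s,260+133/5-.5,171,197)[:2])
```

```text
fork mid [628.195962   -73.48288945] floor [629.37269257 -74.29504893]
290 [135 101 116 138 115 101  98 101 106  60 115 116 109 108 103 130 136]
300 [ 87 105 112 134 141 117 100  99 102  87 104 133 139 138 138 137 137]
310 [ 59 131  94 122 141 128 103 100 100 102  62 124 143 134 140 137 138]
372 [ 80  80  74  77  81  90 101 100  99  88  60  54  50  39  46  46  44]
376 [ 74  74  77  83  75  81  99 104  99 116  76  42  46  46  46  49  50]
[628.58642323 -87.52054349]
[ 619.08352358 -315.33297355]
cap in/out [632.31616152 -62.18777171] [632.35717107 -48.50445002] post [635.80323239 -63.85617769] [635.76134005 -77.83405077]
```

carry_out([
  [[-0.0006,-0.0009,0.005,0,-1],[-0.0006,-0.0008,0.005,0,-1],[0,0,0.005,0,-1],[0,0,0.005,0,-1],[0,0,0,0,-1],[0,0,0,0,-1],[0,0,0,0,-1]],
])

```text
time_s: 7.35
eef_pos: [623.3, -213.1, 184.6]
tcp_rot: [2.27, 2.172, 0.001]
contact_force: [0.6, 0.0, -3.7]
width: 0.122
```

Run:
```python
from h import *
plan((623.6,-211,166),-0.0445,4)
```

```text
from [ 623.3 -213.1  184.6] yaw -0.0442 tilt [ 0.0005 -0.0001  0.    ] w 0.122 F [ 0.6  0.  -3.7] t 7.35
[0.0005, 0.0, 0.0047, np.float64(0.0001)]
[0.0005, 0.0, 0.0047, np.float64(0.0001)]
[0.0005, 0.0, 0.0047, np.float64(0.0001)]
[0.0005, 0.0, 0.0047, np.float64(0.0001)]
```

carry_out([
  [[0.0007,0,0.003,0,-1],[0.0007,0,0.004,0,-1],[0.0006,0,0.004,0,-1],[0,0,0.004,0,-1],[0,0,0.003,0,-1],[0,0,0,0,-1],[0,0,0,0,-1]],
])

```text
time_s: 8.05
eef_pos: [623.1, -211.1, 166.4]
tcp_rot: [-2.27, -2.172, -0.0]
contact_force: [-0.7, 0.1, -3.6]
width: 0.12
```

Run:
```python
from h import *
plan((623.6,-211,163),-0.0445,2)
```

```text
from [ 623.1 -211.1  166.4] yaw -0.0442 tilt [-0.      0.0001  0.    ] w 0.12 F [-0.7  0.1 -3.6] t 8.05
[0.0001, 0.0002, 0.0017, np.float64(0.0001)]
[0.0001, 0.0002, 0.0017, np.float64(0.0001)]
```

No contact yet. Lowering a little more until the force changes.

carry_out([
  [[0,0,0.001,0,-1],[0,0,0.001,0,-1],[0,0,0.001,0,-1],[0,0,0,0,-1]],
])

```text
time_s: 8.45
eef_pos: [623.3, -211.2, 165.6]
tcp_rot: [2.269, 2.17, 0.001]
contact_force: [-2.2, 0.8, 5.5]
width: 0.12
```

Contact at TCP z 165.6, as expected for seated. Releasing and lifting clear.

carry_out([
  [[0,0,0,0,-0.3],[0,0,0,0,-0.3],[0,0,0,0,-0.3],[0,0,0,0,-0.3],[0,0,-0.01,0,-0.3],[0,0,-0.03,0,-0.3],[0,0,-0.04,0,-0.3],[0,0,-0.04,0,-0.3],[0,0,0,0,-0.3]],
])

```text
time_s: 9.35
eef_pos: [626.0, -212.3, 291.1]
tcp_rot: [2.261, 2.163, 0.008]
contact_force: [-0.2, -0.0, 1.4]
width: 0.349
```

Run:
```python
from h import *
plan((550,10,250),0.507,9)
```

```text
from [ 626.  -212.3  291.1] yaw -0.0442 tilt [ 0.012  -0.0053  0.0001] w 0.349 F [-0.2 -0.   1.4] t 9.35
[0.0243, -0.0096, 0.0043, np.float64(-0.0612)]
[0.0249, -0.0081, 0.0043, np.float64(-0.0612)]
[0.0253, -0.0065, 0.0043, np.float64(-0.0612)]
[0.0257, -0.005, 0.0043, np.float64(-0.0612)]
[0.0259, -0.0034, 0.0043, np.float64(-0.0612)]
[0.0261, -0.0018, 0.0043, np.float64(-0.0612)]
[0.0261, -0.0002, 0.0043, np.float64(-0.0612)]
[0.0261, 0.0014, 0.0043, np.float64(-0.0612)]
[0.026, 0.003, 0.0043, np.float64(-0.0612)]
```

carry_out([
  [[0.0245,-0.0095,0.004,-0.0612,-0.2],[0.025,-0.008,0.004,-0.0612,-0.2],[0.0255,-0.0065,0.004,-0.0612,-0.2],[0.0255,-0.005,0.004,-0.0612,-0.2],[0.026,-0.0035,0.004,-0.0612,-0.2],[0.026,-0.002,0.004,-0.0612,-0.2],[0.026,0,0.004,-0.0612,-0.2],[0.026,0.0015,0.004,-0.0612,-0.2],[0.026,0.003,0.004,-0.0612,-0.2],[0,0,0,0,-0.2]],
])

```text
time_s: 10.35
eef_pos: [545.2, 14.3, 247.0]
tcp_rot: [-1.588, -2.708, -0.001]
contact_force: [-0.1, 1.1, 0.2]
width: 0.396
```

Run:
```python
from h import *
plan((457,91.2,185),0.507,5)
a=save('top','top4')['color'][:,:,::-1];b=save('side','side4')['color'][:,:,::-1]
o=np.zeros((600,800,3),np.uint8)
o[:250,:]=cv2.resize(a[155:205,260:420],None,fx=5,fy=5,interpolation=3)
c=cv2.resize(b[95:235,220:350],None,fx=2.5,fy=2.5,interpolation=3);o[250:,:325]=c
c=cv2.resize(a[210:280,185:265],None,fx=5,fy=5,interpolation=3);o[250:,400:]=c
cv2.imwrite('pics/c5.png',o)
```

```text
from [545.2  14.3 247. ] yaw 0.5101 tilt [-0.0019  0.0016  0.    ] w 0.396 F [-0.1  1.1  0.2] t 10.35
[0.022, -0.0079, 0.0125, np.float64(0.0006)]
[0.022, -0.0079, 0.0125, np.float64(0.0006)]
[0.022, -0.0079, 0.0125, np.float64(0.0006)]
[0.022, -0.0079, 0.0125, np.float64(0.0006)]
[0.022, -0.0079, 0.0125, np.float64(0.0006)]
```

View pics/c5.png

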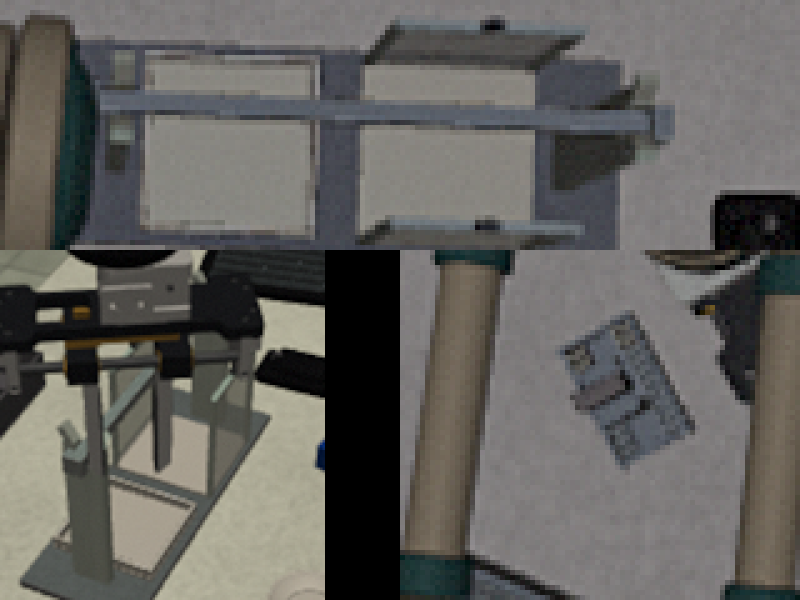

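The rail lies in both forks with the right cap outside its post (crop (662,122)). The rack hasn't moved. Approaching it.

carry_out([
  [[0.022,-0.008,0.0125,0.004,0],[0.022,-0.008,0.0125,0.004,0],[0.022,-0.008,0.0125,0.004,0],[0.022,-0.008,0.0125,0.004,0],[0.022,-0.008,0.0125,0.004,0],[0,0,0,0,0],[0,0,0,0,0],[0,0,0,0,0]],
])

```text
time_s: 11.25
eef_pos: [461.2, 88.1, 185.8]
tcp_rot: [1.621, 2.688, 0.001]
contact_force: [0.6, 0.5, -0.7]
width: 0.499
```

Run:
```python
from h import *
plan((457,91.2,116),0.49,4)
b=save('side','side5')
for q in[(457,91.2,150)]: print(proj(b,q).round(1))
c=cv2.resize(b['color'][200:330,230:370,::-1],None,fx=4.5,fy=4.5,interpolation=3);cv2.imwrite('pics/c6.png',c)
```

```text
from [461.2  88.1 185.8] yaw 0.4854 tilt [ 0.0026 -0.0005  0.    ] w 0.499 F [ 0.6  0.5 -0.7] t 11.25
[0.0012, -0.0006, 0.0174, np.float64(-0.0011)]
[0.0012, -0.0006, 0.0174, np.float64(-0.0011)]
[0.0012, -0.0006, 0.0174, np.float64(-0.0011)]
[0.0012, -0.0006, 0.0174, np.float64(-0.0011)]
[298.6 258. ]
```

View pics/c6.png

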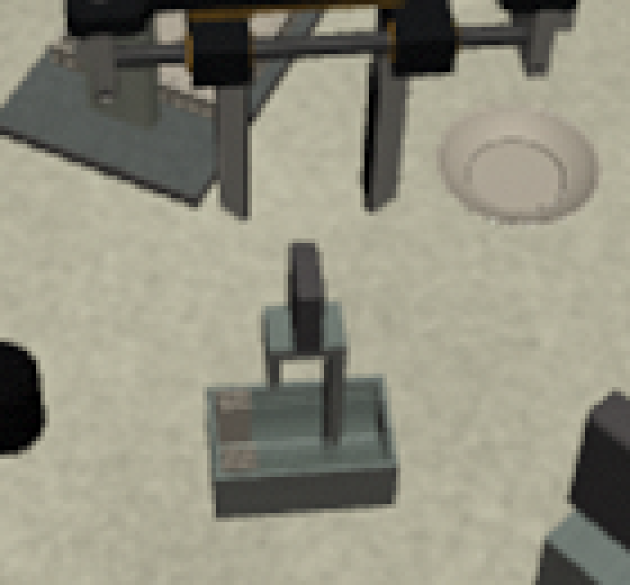

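The block top at crop (304,263), i.e. (297.5,258.4), matches the predicted (298.6,258), and the fingers straddle it. Descending and gripping.

carry_out([
  [[0.0025,-0.001,0.01,0,0],[0.0025,-0.0015,0.015,0,0],[0,0,0.02,0,0],[0,0,0.015,0,0],[0,0,0.01,0,0],[0,0,0,0,0],[0,0,0,0,-1],[0,0,0,0,-1],[0,0,0,0,-1],[0,0,0,0,-1],[0,0,0,0,-1],[0,0,0,0,-1]],
], squeeze=50)

```text
time_s: 12.5
eef_pos: [454.5, 92.4, 114.9]
tcp_rot: [-1.621, -2.691, 0.0]
contact_force: [0.4, 0.4, -1.3]
width: 0.124
```

carry_out([
  [[0,0,0,0,-1],[0,0,0,0,-1],[0,0,-0.005,0,-1],[0,0,-0.01,0,-1],[0,0,-0.015,0,-1],[0,0,-0.02,0,-1],[0,0,-0.02,0,-1],[0,0,-0.015,0,-1],[0,0,-0.015,0,-1],[0,0,-0.01,0,-1],[0,0,0,0,-1]],
])

```text
time_s: 13.6
eef_pos: [455.7, 92.4, 226.7]
tcp_rot: [1.619, 2.689, 0.003]
contact_force: [0.8, 0.7, -2.5]
width: 0.125
```

Run:
```python
from h import *
b=save('side','side6'); plan((530,-144,226),-0.0442,20)
```

```text
from [454.9  92.3 225.5] yaw 0.4866 tilt [0.0013 0.0001 0.    ] w 0.128 F [-0.5  0.  -2.7] t 13.65
[-0.0122, -0.0022, -0.0, np.float64(0.0265)]
[-0.0123, -0.0019, -0.0, np.float64(0.0265)]
[-0.0123, -0.0016, -0.0, np.float64(0.0265)]
[-0.0123, -0.0012, -0.0, np.float64(0.0265)]
[-0.0124, -0.0009, -0.0, np.float64(0.0265)]
[-0.0124, -0.0006, -0.0, np.float64(0.0265)]
[-0.0124, -0.0002, -0.0, np.float64(0.0265)]
[-0.0124, 0.0001, -0.0, np.float64(0.0265)]
[-0.0124, 0.0004, -0.0, np.float64(0.0265)]
[-0.0124, 0.0007, -0.0, np.float64(0.0265)]
[-0.0124, 0.0011, -0.0, np.float64(0.0265)]
[-0.0123, 0.0014, -0.0, np.float64(0.0265)]
[-0.0123, 0.0017, -0.0, np.float64(0.0265)]
[-0.0122, 0.002, -0.0, np.float64(0.0265)]
[-0.0122, 0.0024, -0.0, np.float64(0.0265)]
[-0.0121, 0.0027, -0.0, np.float64(0.0265)]
[-0.012, 0.003, -0.0, np.float64(0.0265)]
[-0.0119, 0.0033, -0.0, np.float64(0.0265)]
[-0.0118, 0.0036, -0.0, np.float64(0.0265)]
[-0.0117, 0.004, -0.0, np.float64(0.0265)]
```

Lifted; the TCP is 115 mm above the rack's origin, so the origin is at z≈110. Carrying it gently to the open side.

carry_out([
  [[-0.006,-0.001,0,0.015,-1],[-0.0125,-0.002,0,0.0265,-1],[-0.0125,-0.0015,0,0.0265,-1],[-0.0125,-0.0015,0,0.0265,-1],[-0.0125,-0.001,0,0.0265,-1],[-0.0125,-0.0005,0,0.0265,-1],[-0.0125,0,0,0.0265,-1],[-0.0125,0,0,0.0265,-1],[-0.0125,0.0005,0,0.0265,-1],[-0.0125,0.001,0,0.0265,-1],[-0.0125,0.001,0,0.0265,-1],[-0.0125,0.0015,0,0.0265,-1]],
])

```text
time_s: 14.85
eef_pos: [500.5, -45.4, 225.0]
tcp_rot: [-2.015, -2.41, -0.0]
contact_force: [0.1, 0.1, -2.7]
width: 0.127
```

carry_out([
  [[-0.0125,0.0015,0,0.0265,-1],[-0.0125,0.002,0,0.0265,-1],[-0.012,0.0025,0,0.0265,-1],[-0.012,0.0025,0,0.0265,-1],[-0.012,0.003,0,0.0265,-1],[-0.012,0.0035,0,0.0265,-1],[-0.012,0.0035,0,0.0265,-1],[-0.012,0.004,0,0.0265,-1],[-0.006,0.002,0,0.012,-1],[0,0,0,0,-1],[0,0,0,0,-1]],
])

```text
time_s: 15.95
eef_pos: [532.7, -145.1, 224.8]
tcp_rot: [-2.269, -2.171, -0.0]
contact_force: [0.7, 0.1, -1.8]
width: 0.127
```

Run:
```python
from h import *
plan((625,-148,225),-0.0442,10)
a=save('top','top7');b=save('side','side7')
o=np.zeros((600,800,3),np.uint8)
o[:,:]=cv2.resize(b['color'][90:240,180:380,::-1],None,fx=4,fy=4,interpolation=3)
cv2.imwrite('pics/c7.png',o)
```

```text
from [ 532.7 -145.1  224.8] yaw -0.044 tilt [-0.0005  0.0008  0.    ] w 0.127 F [ 0.7  0.1 -1.8] t 15.95
[0.0001, 0.0092, -0.0, np.float64(0.0)]
[0.0001, 0.0092, -0.0, np.float64(0.0)]
[0.0001, 0.0092, -0.0, np.float64(0.0)]
[0.0001, 0.0092, -0.0, np.float64(0.0)]
[0.0001, 0.0092, -0.0, np.float64(0.0)]
[0.0001, 0.0092, -0.0, np.float64(0.0)]
[0.0001, 0.0092, -0.0, np.float64(0.0)]
[0.0001, 0.0092, -0.0, np.float64(0.0)]
[0.0001, 0.0092, -0.0, np.float64(0.0)]
[0.0001, 0.0092, -0.0, np.float64(0.0)]
```

View pics/c7.png

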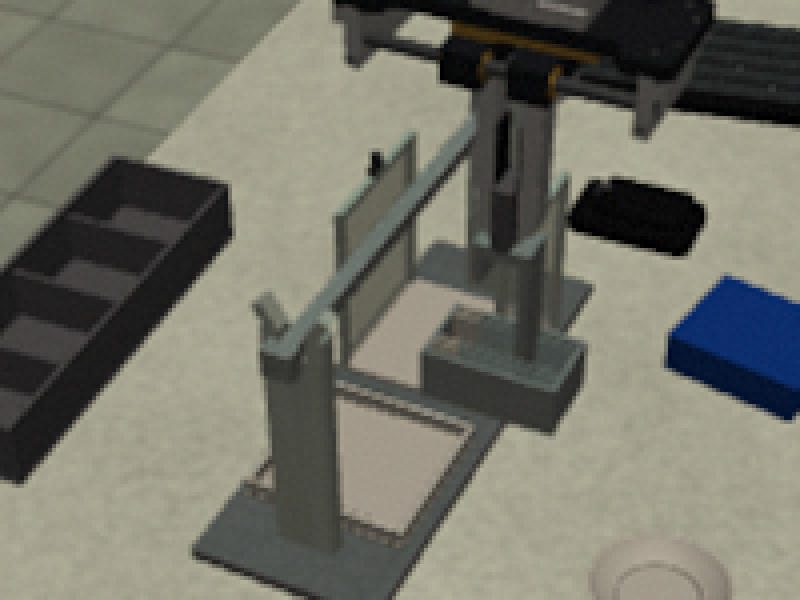

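The rack is upright in the fingers, with the hook at crop (512,245), the rail is down in the near fork, and the mouth faces the rail. I check the rail line in top4, then enter.

Run:
```python
from h import *
s=load('top4');im=s['color'].astype(int)
for u in(295,308,340,355):
    bl=im[165:190,u]; print(u,bl.sum(1)//3, bl[:,2]-bl[:,0])
for u,v in((295,175),(308,175.5),(355,177.5)): print(at(s,u,v,177)[:2].round(1))
```

```text
295 [109  76 121 134 131 132 133 134 119  98  98  97  60 121 136 132 134 134
 131 133 134 133 131 132 132] [ -5  -7  -9  -9  -7  -9  -9  -9   2  17  14  15   8 -11  -9  -8  -5  -7
  -8  -9  -8  -5  -8  -7  -7]
308 [ 60 130 106 121 135 133 133 136 124 100  93  94 100  63 120 135 132 133
 134 133 131 133 132 136 134] [ 12   2  -5  -9  -7 -10  -6  -9 -15   4  15  13  17   8 -11  -7  -8  -8
  -8  -7  -7  -7  -6  -5  -8]
340 [ 70  62  73 124 135 133 131 132 131 133 119  99  97  99  56 118 139 130
 133 134 134 132 132 132 132] [ -2   3  -4 -10 -10  -8  -9  -9  -9 -11   4  13  16  13   5  -9  -8 -10
  -7  -7  -9  -7  -9 -10  -6]
355 [ 73  59  70  96 129 136 130 131 131 134 123 101  95  98  99  64 117 134
 131 131 133 131 130 132 132] [ -1   0  -2  -7  -9  -8 -10  -8 -10 -10 -17   2  18  16  20   7 -10 -10
  -8  -9 -10  -8  -8 -10  -7]
[ 628.  -102.8]
[ 626.5 -138.4]
[ 620.5 -267.7]
```

carry_out([
  [[0,0.005,0,0,-1],[0,0.009,0,0,-1],[0,0.009,0,0,-1],[0,0.009,0,0,-1],[0,0.005,0,0,-1],[0,0,0,0,-1]],
])

```text
time_s: 16.65
eef_pos: [570.9, -147.0, 224.6]
tcp_rot: [-2.269, -2.172, -0.0]
contact_force: [-0.3, 0.1, -3.1]
width: 0.124
```

carry_out([
  [[0,0.006,0,0,-1],[0,0.009,0,0,-1],[0,0.009,0,0,-1],[0,0.009,0,0,-1],[0,0.009,0,0,-1],[0,0.008,0,0,-1],[0,0.0045,0,0,-1],[0,0,0,0,-1],[0,0,0,0,-1]],
])

```text
time_s: 17.55
eef_pos: [624.1, -149.3, 224.8]
tcp_rot: [-2.269, -2.172, 0.001]
contact_force: [0.2, 0.6, -2.3]
width: 0.127
```

Run:
```python
from h import *
plan((625.6,-148,196),-0.0442,6)
a=save('side','side8')
cv2.imwrite('pics/c8.png',cv2.resize(a['color'][90:215,200:340,::-1],None,fx=4.5,fy=4.5,interpolation=3))
```

```text
from [ 624.1 -149.3  224.8] yaw -0.0439 tilt [-0.0007  0.0002  0.    ] w 0.127 F [ 0.2  0.6 -2.3] t 17.55
[0.0002, 0.0002, 0.0048, np.float64(0.0001)]
[0.0002, 0.0002, 0.0048, np.float64(0.0001)]
[0.0002, 0.0002, 0.0048, np.float64(0.0001)]
[0.0002, 0.0002, 0.0048, np.float64(0.0001)]
[0.0002, 0.0002, 0.0048, np.float64(0.0001)]
[0.0002, 0.0002, 0.0048, np.float64(0.0001)]
```

View pics/c8.png

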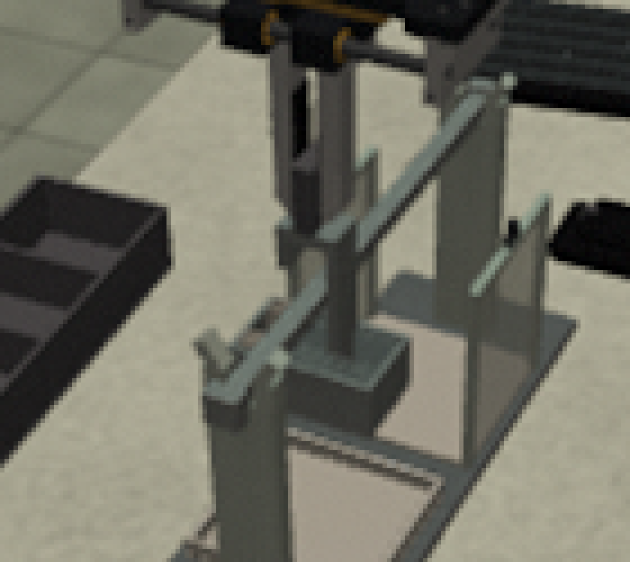

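The rail (crop (260,330)–(460,130)) passes through the hook between the stem and the lip. Lowering to just above the rest height.

carry_out([
  [[0,0.0006,0.003,0,-1],[0,0.0006,0.006,0,-1],[0,0,0.006,0,-1],[0,0,0.006,0,-1],[0,0,0.005,0,-1],[0,0,0.003,0,-1],[0,0,0,0,-1],[0,0,0,0,-1]],
])

```text
time_s: 18.4
eef_pos: [625.6, -149.4, 196.0]
tcp_rot: [2.27, 2.172, 0.0]
contact_force: [-0.5, -0.2, -1.6]
width: 0.124
```

carry_out([
  [[-0.005,0,0.0015,0,-1],[-0.01,0,0.0015,0,-1],[-0.012,0,0,0,-1],[-0.012,0,0,0,-1],[-0.012,0,0,0,-1],[-0.012,0,0,0,-1],[-0.012,0,0,0,-1],[-0.01,0,0,0,-1],[-0.006,0,0,0,-1],[0,0,0,0,-1]],
])

```text
time_s: 19.4
eef_pos: [621.5, -241.4, 192.8]
tcp_rot: [2.271, 2.171, -0.0]
contact_force: [0.5, -0.1, -2.3]
width: 0.125
```

carry_out([
  [[-0.005,0,0,0,-1],[-0.01,0,0,0,-1],[-0.01,0,0,0,-1],[-0.008,0,0,0,-1],[-0.005,0,0,0,-1],[0,0,0,0,-1],[0,0,0,0,-1]],
])

```text
time_s: 20.1
eef_pos: [619.8, -278.3, 192.8]
tcp_rot: [-2.27, -2.171, -0.001]
contact_force: [0.4, 0.1, -1.5]
width: 0.125
```

Run:
```python
from h import *
plan((620,-280.4,190),-0.0442,2)
a=save('side','side9');t=save('top','top9')
o=np.zeros((600,800,3),np.uint8)
o[:400,:600]=cv2.resize(a['color'][90:190,220:370,::-1],None,fx=4,fy=4,interpolation=3)
o[400:,:]=cv2.resize(t['color'][155:205,260:460,::-1],None,fx=4,fy=4,interpolation=3)
cv2.imwrite('pics/c9.png',o)
```

```text
from [ 619.8 -278.3  192.8] yaw -0.0442 tilt [-0.0001  0.0007  0.    ] w 0.125 F [ 0.4  0.1 -1.5] t 20.1
[-0.0011, 0.0002, 0.0014, np.float64(-0.0)]
[-0.0011, 0.0002, 0.0014, np.float64(-0.0)]
```

View pics/c9.png

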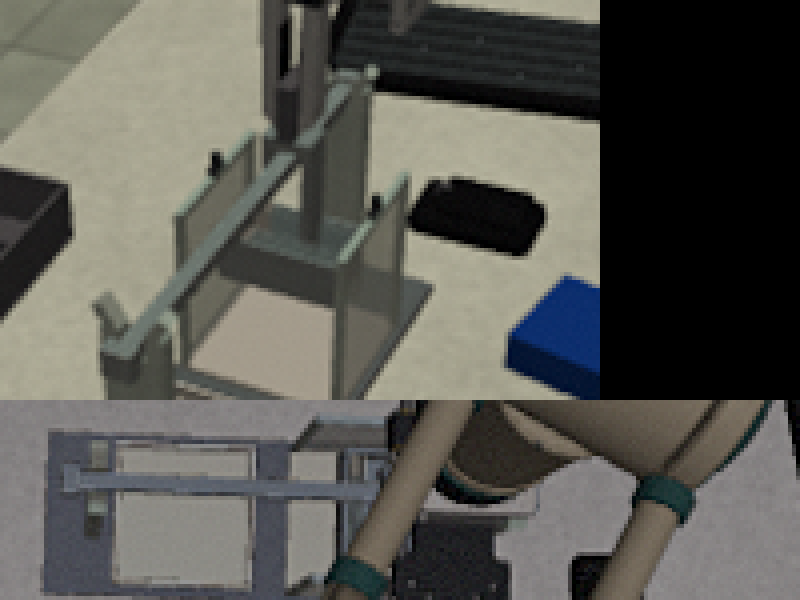

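Run:
```python
from h import *
t=load('top9');b=load('side9')
print('basket +y edge',[at(t,345.6,v,115)[:2].round(1) for v in(168,175,182)])
print('ptr pred side',proj(b,[676,-283.1,150]).round(1),proj(b,[562,-277.6,150]).round(1))
print('ptr from side',at(b,273.8,130.5,150).round(1),at(b,313.8,141.5,150).round(1))
im=t['color'].astype(int).sum(2)//3
for v in(166,168,180,184): print(v,im[v,336:356])
z=load('top0')['color'].astype(int).sum(2)//3
for v in(158,159,160,161,198,199,200,201): print(v,z[v,350:366])
```

```text
basket +y edge [array([ 657.7, -253.8]), array([ 637.1, -253.5]), array([ 616.7, -253.2])]
ptr pred side [273.7 129.2] [313.7 140.1]
ptr from side [ 673.3 -277.7  150. ] [ 559.8 -272.1  150. ]
166 [66 64 64 61 65 57 63 67 61 66 61 69 67 58 67 66 62 63 64 61]
168 [133 131 128 130 128 129 131 129  71  40  71  87  93  77  67  77  60  64
  71  71]
180 [127 125 122 123 123 123 123  97  42  57  81  76  70  66  76  84  82  58
  62  85]
184 [139 136 138 137 136 138 141 138  17  53 104  70  69  85  84  72  64  82
  89 100]
158 [124 125 122 121 123 128 126 109  96  85 105 126 124 122 125 121]
159 [114 114 117 114 113 114  73  55  38  42  64 102 123 119 120 118]
160 [103 101 107 116 119 113  46   7   0   2  35  99 118 111 115 117]
161 [74 72 79 84 88 79 60 52 53 71 68 81 89 89 83 97]
198 [123 124 129 129 126 115 115 102 108 122 133 132 126 131 129 126]
199 [114 117 118 121 115  57  61  38  49  71 104 122 115 116 118 121]
200 [108  99 100 105  97   7  28  27  36  47  94 116 112 112 114 116]
201 [85 83 85 84 82 67 70 64 64 67 80 89 96 96 93 91]
```

Mark y ≈ -281, and the rack centre ≈ TCP y (-278.5 from the basket edge). Shifting -2.5 mm and lowering onto the rail.

carry_out([
  [[-0.0015,0,0,0,-1],[-0.001,0,0,0,-1],[0,0,0.001,0,-1],[0,0,0.001,0,-1],[0,0,0.001,0,-1],[0,0,0,0,-1],[0,0,0,0,-1]],
])

```text
time_s: 20.9
eef_pos: [619.7, -280.7, 189.9]
tcp_rot: [-2.27, -2.172, -0.0]
contact_force: [0.5, -0.8, -1.9]
width: 0.129
```

carry_out([
  [[0,0,0.0005,0,-1],[0,0,0.0005,0,-1],[0,0,0.0005,0,-1],[0,0,0,0,-1],[0,0,0,0,-1]],
])

```text
time_s: 21.4
eef_pos: [619.8, -280.7, 189.9]
tcp_rot: [2.269, 2.171, 0.001]
contact_force: [-1.6, 2.1, 5.4]
width: 0.121
```

In contact. I ease the preload off, then open.

carry_out([
  [[0,0,-0.0006,0,-1],[0,0,0,0,-1],[0,0,0,0,-0.65],[0,0,0,0,-0.55],[0,0,0,0,-0.4],[0,0,0,0,-0.2],[0,0,0,0,-0.2],[0,0,0,0,-0.2],[0,0,0,0,-0.2]],
], squeeze=10)

```text
time_s: 22.3
eef_pos: [619.8, -280.8, 189.0]
tcp_rot: [-2.27, -2.172, -0.0]
contact_force: [0.4, 0.5, 0.0]
width: 0.398
```

carry_out([
  [[0,0,-0.005,0,-0.2],[0,0,-0.015,0,-0.2],[0,0,-0.025,0,-0.2],[0,0,-0.04,0,-0.2],[0,0,-0.04,0,-0.2],[0.02,-0.04,-0.01,0,-0.2],[0.02,-0.045,0,0,-0.2],[0.03,-0.04,0,0,-0.2],[0.04,-0.02,0,0,-0.2],[0.04,0,0,0,-0.2],[0.04,0,0,0,-0.2],[0.02,0,0,0,-0.2]],
])

```text
time_s: 23.5
eef_pos: [483.5, -61.9, 325.2]
tcp_rot: [2.267, 2.174, 0.003]
contact_force: [1.1, -0.6, 1.1]
width: 0.401
```

Run:
```python
from h import *
p,m,o=pose();print(p,o['time_s'])
a=save('side','side10');t=save('top','top10')
o=np.zeros((600,800,3),np.uint8)
o[:350,:525]=cv2.resize(a['color'][90:190,220:370,::-1],None,fx=3.5,fy=3.5,interpolation=3)
o[350:,:]=cv2.resize(t['color'][155:205,260:420,::-1],None,fx=5,fy=5,interpolation=3)
cv2.imwrite('pics/c10.png',o)
```

```text
[483.51771584 -61.85859238 325.20444796] 23.5
```

View pics/c10.png

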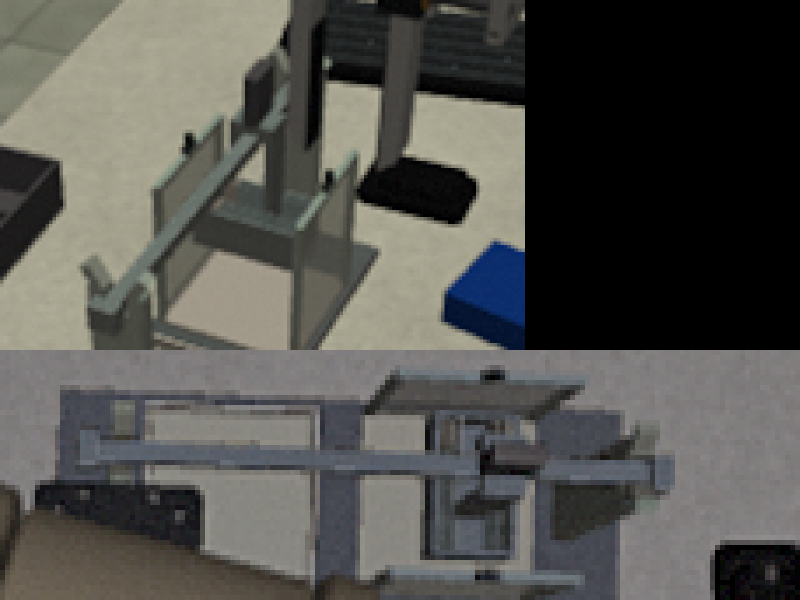

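Run:
```python
from h import *
t=load('top10');f=lambda X,Y,z:at(t,260+(X+.5)/5-.5,155+(Y-350+.5)/5-.5,z)[:2].round(1)
print('rim',f(432,480,112),f(515,500,112),'bottom+y',f(427,480,75))
print('ptr145',f(492,376,145),f(487,576,145))
print('caps',f(80,447,185),f(100,447,181),f(650,474,181),f(673,474,181),'postL',f(112,440,197),f(135,440,197),'postR',f(636,440,197),f(657,440,197))
im=t['color'].astype(int)
print(im[173:176,274:290].sum(2)//3); print(im[178:181,382:398].sum(2)//3)
print('upper prong L',im[168,278:292].sum(1)//3,'R',im[172,380:396].sum(1)//3, im[186,380:396].sum(1)//3)
s=load('side8'); c=np.array([622.6,-213.5]); d=np.array([.0444,.999]); n=np.array([.999,-.0444])
for y in(-120,-100,-60,100):
    q=c+d*y; print(y,[proj(s,[*(q+n*k),h]).round(1).tolist() for k,h in((6,177),(-6,177),(-6,165))])
g=s['color'].astype(int).sum(2)//3
for u in (293,298,303): print(u,g[105:150,u])
```

```text
rim [ 621.2 -254.9] [ 609.3 -303.4] bottom+y [ 626.4 -258.9]
ptr145 [ 675.8 -283.8] [ 561.9 -279.1]
caps [629.6 -49.6] [630.2 -60.5] [ 614.4 -362. ] [ 614.3 -374.6] postL [631.5 -66.8] [631.4 -79.1] postR [ 630.6 -349.9] [ 630.6 -361.3]
[[ 75  66  99  93  95 104  84  89  87  87  87  88  91  88 101 114]
 [ 70  63  99  97 101 111  99 100  99  98 102 102 101 100 100  99]
 [ 75  69 100  98  97 109  93  99  97 100  99  98  99 100  98  97]]
[[102 104 100 102 106 106 100  90  64 101  95  94  99 129 126 128]
 [100  97  99  99  96  98 101  91  55  99  93  93 100 132 131 127]
 [104 103 103 100 102 100 100  94  55 102  96  98 100 127 130 130]]
upper prong L [ 79  75  77  76  84  96  92  94  92  74  88 125 130 137] R [ 74  76  75  77  87  87  68  74  95  91  92 103 131 128 124 127] [ 44  40  44  42  49  48  52 103 113 117 114 118 132 129 126 128]
-120 [[299.7, 114.9], [303.9, 116.0], [303.7, 120.0]]
-100 [[296.6, 118.7], [300.8, 119.7], [300.7, 123.7]]
-60 [[290.0, 126.4], [294.3, 127.5], [294.3, 131.5]]
100 [[260.3, 161.5], [265.0, 162.9], [265.2, 167.1]]
293 [ 20  69 132 152 143 134 137 133 144 156 154 154 155 158 159 155 154 151
 133 114 112 114 116 108  87  58  48  65 114 151 159 154 154 154 156 157
 159 158 159 159 158 162 160 162 163]
298 [ 64  56  60  62  60  61  59  60  63  67  66  69  83 102 110 112 115 106
  87  60  44  59  69  70  71  69  69  69  69  70  71  70  68  70  70  68
  69  70  69  71  69  70  69  70  70]
303 [ 59  54  47  78  87  65  76 112 122 113 113 106  84  57  43  53  61  68
  70  68  70  69  72  71  70  69  69  70  71  72  69  73  70  72  71  71
  70  72  71  72  68  72  70  68  71]
```

Run:
```python
from h import *
t=load('top10');g=t['color'].astype(int).sum(2)//3
for v in(182,186,189,192): print(v,g[v,340:368])
q=np.array([619.6,-281.4]);d=np.array([.0444,.999]); n=np.array([.999,-.0444])
for k in(-36,-20): print(k,[(e,h,proj(t,[*(q+n*k+d*e),h]).round(1).tolist()) for e,h in((25,75),(25,112),(-25,112))])
print('block',[(e,h,proj(t,[*(q+d*e),h]).round(1).tolist()) for e,h in((15,225),(-15,225),(15,185))])
for v in(174,176,178): print(v,g[v,352:374])
b=load('side10');print('side block top',[proj(b,[*(q+d*e+n*k),225]).round(1).tolist() for e,k in((15,-6),(15,6),(-15,6),(-15,-6))])
o=b['color'][90:190,220:370,::-1]; h=b['color'].astype(int).sum(2)//3
for v in range(104,120,2): print(v,h[v,284:304])
```

```text
182 [134 133 136 135 105  24  59  93  73  67  85  94  97 102  97  71  55  99
  99  95  99  93  96  92 100 124 139  63]
186 [133 134 134 137 109  17  58  93  73  62  67  38  34  40  38  36  36  37
  31  31  30  42  83 112 139 133 116  68]
189 [134 132 137 132  76  33  67  92  80  74  77  97  90  92  92  92  83  67
  60  77  63  42  86 118 139 135 112  67]
192 [132 134 136 132  78  30  72  83  82  64  82 102  98  91  93  94  83  63
  69  73  60  43  92 121 138 133 119  68]
-36 [(25, 75, [343.9, 194.4]), (25, 112, [346.1, 193.0]), (-25, 112, [363.2, 193.7])]
-20 [(25, 75, [344.0, 189.1]), (25, 112, [346.3, 187.6]), (-25, 112, [363.4, 188.3])]
block [(15, 225, [358.3, 174.9]), (-15, 225, [369.7, 175.4]), (15, 185, [355.1, 177.2])]
174 [109  96  95  27  53  73  37  76  71  69  66  72  69  69  76  69  65  72
  77  75  78  75]
176 [97 94 95 80 16  3 38 87 87 83 80 80 80 80 81 77 76 74 88 79 78 77]
178 [ 96  96 102  75   7  20  21  25  30  25  26  34  35  37  34  46  71 100
 100 100 101  99]
side block top [[293.5, 112.1], [289.0, 110.9], [294.1, 105.2], [298.6, 106.3]]
104 [157 157 157 160 161 158 156 158 160 159 160 162 159 134 115 115 104  61
  34  65]
106 [157 159 157 159 156 158 157 157 157 148 135 126  95  61  68  98 116  99
  75  66]
108 [156 155 156 153 152 154 157 149 114  77  63  67  67  59  60  77  98 109
  90  67]
110 [151 153 152 155 155 149 125  85  64  67  68  59  39  29  55  72  75  88
  84  70]
112 [151 148 151 155 158 124  56  55  60  61  44  29  29  31  55  73  72  64
  60  69]
114 [152 153 155 156 161 118  20  27  32  29  26  27  26  29  56  72  77  95
  90  67]
116 [154 152 151 152 155 115  22  28  32  31  28  30  27  33  61  95 112 103
  80  67]
118 [151 153 153 154 161 119  25  30  33  31  28  27  25  42  89 115 113 103
  79  67]
```

The projections of a rack centred on the mark match the image within about half a pixel, it hangs freely, and the arm is clear. Handing in.

```bash
python3 -c "
from station import arm
print(arm.close_job())"
```

```text
the job is handed in; nothing more can be done
None
```

The rail lies in both forks of the stand, and the smaller rack hangs from it between the guard panels. I handed the job in after about 23.5 s of robot time.

**What I did**
- **Rail:** I gripped it at mid-length and lowered it until it touched at the expected height.
- **Rack:** I took it by its grip block and hooked it over the rail above the drip tray. I then slid it along about 3 mm above the rail, held captive by the lip, lowered it at the mark and released it. The arm ended well clear of everything.

**What the last checks showed**
- **Rail seating:** At the far fork the rail's height matches the seated position within about 1 mm. At the near fork I only saw it down in the images and did not measure it. The rail sits about 2 mm off-centre along its length; the forks allow about 4 mm.
- **Rack position:** Basket and block edges agree with a rack centred on the pointers within about half to one pixel, roughly 1–3 mm. It looked upright and the slides seemed still in place.
- **Disagreement:** One rough reading of the basket edges differed from another by about 4 mm. The finer edge check resolved it.
- **Other items:** I saw none of them moved or touched, but I did not measure them after the job.
- **Slip along the way:** I made one sign error of about 1 mm while lining up the rail. I corrected it before the rail was seated.

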